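# Put the silver bar away in the latch-lid stock case

### The job

Press the red thumb button gently until the lid of the little stock case pops open by itself, lay the silver-white bar flat on the floor of the case, then swing the lid over and press it down gently until it snaps shut and stays shut. Use light hand force on the button and the lid, and leave the brown bar, the salt jar and the hammer where they are.

Things in the scene. Friction and masses are not known exactly. Their poses are not given: they have to be found in the camera images.
- case: Stock case fixed to the worktop: open blue box 80 (x) x 110 (y) x 34 mm high, walls and floor 4 mm, inside 72 x 102 mm, 30 mm deep. Origin at the centre of its underside, z up; its -x side is the front (towards the robot), where a steel latch 46 mm wide stands, reaching 94 mm in front of the origin. The lid's hinge is along the rear (+x) rim.
- case_floor (a point): Centre of the case's inner floor (4 mm above the worktop); axes as the case's.
- button_seat (a point): On the axis of the latch's red button, 81 mm in front (-x) of the case's origin, 22 mm above the worktop: where the button's top would be with its cap screwed fully down. The round cap (25 mm across) is smooth and screw-adjusted: its top really stands 0 to 5 mm above this point, differently each time and not reported, so it must be felt.
- latch_pin (a point): Middle of the latch's pivot pin, 47 mm in front (-x) of the case's origin, 12 mm up; fixed. Pressed straight down, the button meets a spring (2 to 6 N), frees the lid 4.5 to 6 mm below its resting height and meets a solid stop 7 mm below it; let go, it springs back. Use less than 18 N. The latch tooth, 10 mm in front of the lid's front edge, is 53 mm high.
- lid_hinge (a point): Middle of the lid's hinge axis, on the rear rim, 36 mm above the worktop, 40 mm behind the case's origin; the axis lies along the case's y.
- lid_press (a point): On the lid's outer face, mid-width, 66 mm from the hinge axis, 14 mm from the front edge: press here to shut. Moves with the lid; 42 mm above the worktop when shut. Over its last 10 mm the lid's front bar rides over the latch tooth (up to about 10 N pressed here) and snaps under it just before the shut position; there rubber buffers give (about 7 N/mm) for 2 mm, then it is solid. Use less than 24 N.
- lid (a joint): Lid angle, rad: 0 shut (about 0.006 when latched, to -0.035 pressed hard), 1.75 fully open (leaning 10 degrees back past upright, away from the robot). The lid is an aluminium plate 80 (from the hinge) x 110 x 8 mm, outer face 6 mm from the hinge axis. A spring holds it open (about 1 N at its free edge), so it must be pushed from behind to swing it over.
- silver_mid (a point): Centre of the silver-white cast bar, 22 x 42 x 10 mm (z up, long side along its own y), loose, lying flat on the worktop beside the latch; 0.05 kg.
- bar_brown: Brown cast bar, 38 x 34 x 10 mm overall, loose; leave it alone. Origin at the centre of its underside.
- salt_jar: White jar with a blue cap, 52 mm across, 60 mm high, loose; leave it alone. Origin at the centre of its underside.
- hammer: Small hammer with a wooden handle, 216 x 65 x 27 mm, loose, handle towards the robot; leave it alone. Origin at the centre of its underside.
Mind the look-alikes: they are no part of the job. Leave any purple look-alike of the part that bears silver_mid alone.

How it is judged:
By the outcome, as a careful person would: the job done as asked, in the order asked, and still so for the second after the job is handed in, with the robot touching nothing.
It also fails if it takes over 72 s, if anything falls off the work surface, if the arm or the gripper's body presses on something with over 40 N, if the wrist force passes 120 N, or if a joint passes its speed limit or range.

### The arm

A 6-joint arm with a two-finger parallel gripper is mounted at the origin on a cart in front of the work surface, level with it; the furniture and walls round the work are solid. World frame = base frame: x ahead of the robot, y to its left, z up, the work surface at z = 0. Lengths are in m, angles in rad, forces in N, time in s.
With the tool pointing down it reaches from about 0.35 to 1 m from the base axis. Payload 7.1 kg.
Tool frame: the origin (TCP) lies between the finger pads; the fingertips stand 17 mm ahead of it and the grasp point (between the pads) lies 2 mm behind it (env.tip_reach is the distance from the TCP to the fingertips, in m); z points along the fingers, y is the direction in which the jaws open and shut (so a half turn about z gives the same grasp; the last joint's range is limited). The gripper opens to 85 mm and grips with 20 to 120 N. Pads are 22 mm wide; open, the fingers measure 114 mm over their backs; the gripper's body (76 mm by 85 mm) begins 54 mm behind the grasp point. The pads swing forward as they close: fully open they stand 13 mm farther back than shut.
Start: joints at [-1.15, 0.423, 1.63, -0, 1.089, -0.019], TCP at [0.266, -0.565, 0.21] pointing down, gripper open.
Joint ranges: [-3, 3], [-0.9, 2.11], [0.09, 2.58], [-1.31, 4.45], [0.11, 2.69], [-2.54, 2.54]. Speed limits (rad/s): [2.39, 2.39, 3.01, 3.14, 3.14, 3.14].

### API

Orientations are given as a rotation vector (axis times angle).
In Python, from rig import telemetry, viewer, job, env gives the robot as it stands.
- The arm moves only by the tool arm_command, never from a script. Its argument "steps" is text: rows parted by semicolons, each of 7 numbers parted by spaces: the shift along the world's x, y, z scaled (see below), then the turn, a rotation vector about the world's x, y, z scaled (see below), then the opening, from -1 (shut) to 1 (fully open). In form: x y z wx wy wz gripper; .... A call has 1 to 20 rows; each row shifts and turns the pose as measured when the row begins; what a row does not reach is not made up. The controller multiplies each number of a shift by 10 cm and each number of a turn by 0.08 rad. A row lasts 1/12 s, in which the tool goes at most 41.7 mm and 7.16 degrees, less where a joint would pass 70% of its speed; a pose out of reach is approached as far as the arm can. A call with a number of a shift or a turn outside -1 to 1 is refused whole. A call with a gripper value outside its range is refused whole. The fingers move at their own pace and stop on an object; "newtons" is the grip in N (left out, the last holds). Time passes only in rows, so rows that do not move let the fingers close. It gives the time, the measured TCP pose, the force and the opening at its end, in the units of the state.
- telemetry.state(): the state, without advancing time (a new reading comes with each control period).
- viewer.read_camera(name): name is "scene" or "top" or "wrist"; returns a dict with "pixels" (420x560x3 uint8, red, green, blue), "range_z" (420x560 float32, m along the optical axis (not along the pixel's ray), 0 where there is no reading), "fx", "fy", "cx", "cy" (pixels), "world_from_camera" (4x4, takes a point from camera to world coordinates). Camera axes: x right, y up, looking along -z (the intrinsics and any distortion apply to the point x, -y, -z); pixel columns grow to the right and rows downward; lengths in m; the calibration is good to about 2 mm. A picture is of the moment at which its call begins.
- job.finish_job(): hands the job in, once; it reports no verdict.
The state is a dict: "t": time; "qpos": joint angles; "joint_velocities": joint speeds; "tau": joint torques, N m; "ee_pos": TCP position; "orientation": TCP orientation; "contact_force": force on the tool from outside, world axes, zero at the start; "torque": the same for the moment, N m; "gripper_width": finger opening in m.
Only numpy, scipy, OpenCV 4.12 (cv2) and the standard library are available. Lean on these libraries where they do the work, as an engineer would, in place of code of your own. Each camera call takes 0.05 s, during which the arm holds its last target. There are 200 camera calls.

## Working session

There is one attempt and no reset: what is moved stays moved. The work goes in short steps, Python scripts to look and compute and a tool call to move; the robot and the scene stay as the last step left them, time stands still between calls to the robot, and variables do not carry over. Pictures are saved under pics/ and viewed, about 8 in all and at most 12, crops included, and the job is handed in when it is done.

Besides the shell and the picture viewer there is one more tool, called after ">>>" by a JSON object that holds its "api" and its "payload", one argument or row to a line. arm_command: Moves the arm, as the interface text tells. Its arguments: {"type":"object","properties":{"steps":{"type":"string"},"newtons":{"type":"number"}},"required":["steps"]}

```bash
ls; mkdir -p pics; cat > h.py <<'E'
import numpy as np, cv2
from rig import telemetry, viewer, job, env
def cam(n,save=None):
    c=viewer.read_camera(n)
    if save: cv2.imwrite('pics/'+save,c['pixels'][:,:,::-1])
    return c
def cloud(c):
    v,u=np.mgrid[0:420,0:560]; d=c['range_z']
    p=np.stack([(u-c['cx'])/c['fx']*d,-(v-c['cy'])/c['fy']*d,-d,np.ones_like(d)],-1)
    return (p@c['world_from_camera'].T)[...,:3]
def ray(c,u,v,z):
    T=c['world_from_camera']; d=T[:3,:3]@np.array([(u-c['cx'])/c['fx'],-(v-c['cy'])/c['fy'],-1]); o=T[:3,3]
    return o+d*(z-o[2])/d[2]
E
python3 - <<'E'
from h import *
a=cam('scene','s0.png');b=cam('top','t0.png')
print(telemetry.state()); print([k for k in a if k not in('pixels','range_z')]); print(env.tip_reach)
for c in(a,b): print(c['world_from_camera'].round(3),c['fx'])
E
```

```text
pics
{'t': 0.1, 'qpos': array([-1.14997896e+00,  4.23802264e-01,  1.63061570e+00, -1.03480708e-05,
        1.08857121e+00, -1.90019479e-02]), 'joint_velocities': array([ 6.93584824e-05, -1.44358856e-03, -2.45229977e-03, -1.01632997e-03,
        7.46814879e-04,  2.01848112e-04]), 'tau': array([-1.90382407e-04, -5.58421862e+01, -2.82443243e+01, -4.14550868e-06,
        2.98301587e-03,  2.66678391e-06]), 'ee_pos': array([ 0.26591699, -0.56503392,  0.20929897]), 'orientation': array([-3.06459882e+00, -6.85020837e-01,  4.51669981e-04]), 'contact_force': array([0.72164947, 1.31481208, 0.13736218]), 'torque': array([ 0.06242878, -0.03501527, -0.01574923]), 'gripper_width': 0.08527636762622443}
['fx', 'fy', 'cx', 'cy', 'world_from_camera']
0.017
[[-0.697  0.538 -0.474  0.154]
 [-0.717 -0.505  0.48   0.596]
 [ 0.019  0.675  0.738  0.699]
 [ 0.     0.     0.     1.   ]] 517.8764459201293
[[-0.018  0.992 -0.123  0.413]
 [-0.999 -0.022 -0.033  0.158]
 [-0.036  0.123  0.992  1.029]
 [ 0.     0.     0.     1.   ]] 483.08575358192115
```

View pics/t0.png

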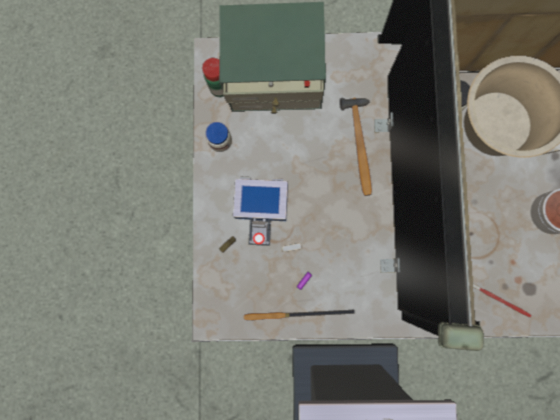

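View pics/s0.png

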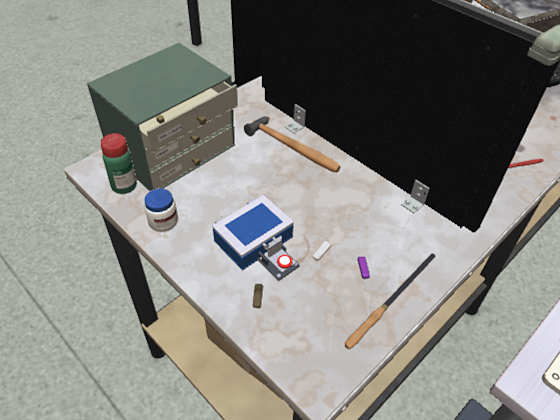

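The top view shows the shut case at about (261,199), the red button at (259,238), the silver bar at (292,247), the brown bar at (228,243) and the purple look-alike at (304,281). The scene view agrees. Next I'll measure positions.

```bash
python3 - <<'E'
from h import *
for n in('top','scene'):
    c=cam(n); P=cloud(c); hsv=cv2.cvtColor(c['pixels'],cv2.COLOR_RGB2HSV).astype(int); H,S,V=[hsv[...,i] for i in range(3)]
    near=(np.abs(P[...,0]-.38)<.3)&(np.abs(P[...,1]-.12)<.2)
    def rep(name,m,z):
        m=m.astype(np.uint8); k,l,st,ce=cv2.connectedComponentsWithStats(m)
        if k<2: print(n,name,'none');return
        i=1+st[1:,4].argmax(); m=l==i
        pts=np.argwhere(m)[:,::-1]
        w=np.array([ray(c,u,v,z) for u,v in pts])[:,:2]
        r=cv2.minAreaRect((w*1000).astype(np.float32))
        print(n,name,st[i],'mean',w.mean(0).round(4),'rect',np.round(r[0],1),np.round(r[1],1),round(r[2],1),'depth z',np.median(P[m],0).round(4))
    rep('lid',near&(P[...,2]>.036)&(P[...,2]<.05),.042)
    rep('lidblue',near&(H>95)&(H<125)&(S>150)&(P[...,2]>.036),.042)
    rep('red',near&((H<8)|(H>172))&(S>150)&(V>120)&(P[...,2]<.06),.024)
    rep('silverH',near&(P[...,2]>.005)&(P[...,2]<.016)&(S<60)&(V>150),.010)
    rep('lat',near&(P[...,2]>.005)&(P[...,2]<.016),.010)
    if n=='top':
        for u in range(275,310,1): pass
        print((P[240:255:2,276:306:2,2]*1000).round(0).astype(int)); print(V[240:255:2,276:306:2]); print(S[240:255:2,276:306:2])
E
```

```text
top lid [ 233  177   55   42 2065] mean [0.5714 0.2313] rect [573.1 231.5] [109.8  85.4] 85.9 depth z [0.5712 0.2311 0.0419]
top lidblue [242 187  37  26 886] mean [0.569  0.2311] rect [569.  231.2] [74.8 51.4] 86.0 depth z [0.5689 0.2311 0.0423]
top red [256 242   6   2   6] mean [0.4799 0.2367] rect [479.8 236.6] [ 1.6 10.6] 10.2 depth z [0.4797 0.2368 0.0225]
top silverH [282 243  19   9 113] mean [0.4706 0.1688] rect [470.5 169.1] [12.8 39.9] 8.3 depth z [0.4706 0.1692 0.0089]
top lat [244 310 111  10 531] mean [0.3316 0.1676] rect [331.5 156. ] [ 13.2 228.2] 1.6 depth z [0.3322 0.1763 0.0114]
[[ 1  2  0  0  0 -2 -1  0  1  0 -1  0  3  1 -1]
 [-2  1 -1  1  1  0 -3 -1 -3 -1 -2 -2 -2 -1 -3]
 [ 0  1  0  1  0 -3  2  3  8 11  8  9  7 -1  4]
 [ 1 -1 -4  8  6  9 11  8 12  6 12  8 10 -2 -1]
 [ 0 -1 -2  4 11 10 13 10 12  9 10  9 12 -4 -1]
 [-3  0 -2  7  9  8  8 10  8 -3  1  1  0 -2  3]
 [-1  1  0 -3  2 -2  1 -3  0 -4 -3 -1 -4 -2  0]
 [ 0  2 -1 -2  4 -1 -4 -1  3 -1 -1  0 -1 -2  0]]
[[149 152 151 149 150 153 159 158 156 156 154 155 156 155 154]
 [147 148 152 154 155 157 160 159 157 152 151 1
[... 700 characters left out ...]
29 34 29 29 33 26 15 13 11  6]
 [15 11 11 15 28 23 20 29 24 27 16 13 11  8 10]]
scene lid [ 213  196   81   61 2629] mean [0.5671 0.234 ] rect [566.9 232.5] [111.1  90.2] 86.2 depth z [0.5663 0.2349 0.0422]
scene lidblue [ 226  204   56   41 1169] mean [0.5682 0.2313] rect [568.5 230.3] [77.7 53.3] 86.2 depth z [0.5677 0.2322 0.0427]
scene red [277 255  15  13  68] mean [0.4867 0.2387] rect [488.4 238. ] [22.4 23.7] 44.8 depth z [0.4863 0.24   0.0229]
scene silverH [545 353  15  37 307] mean [0.0995 0.0909] rect [104.1  86.8] [18.5 56.4] 25.5 depth z [0.1008 0.0951 0.0121]
scene lat [345 254  91  95 880] mean [0.3288 0.1774] rect [329.4 156.7] [ 14.4 232.4] 1.9 depth z [0.3288 0.1939 0.0117]
```

```bash
python3 - <<'E'
from h import *
for n in('top','scene'):
    c=cam(n); P=cloud(c); V=c['pixels'].max(-1)
    for lo,hi in((.05,.15),(.15,.3),(.3,.45),(.45,.8)):
        m=(c['range_z']>0)&(P[...,2]>lo)&(P[...,2]<hi)&(P[...,0]<.9)&(P[...,0]>.15)&(P[...,1]>-.4)&(P[...,1]<.1)
        q=P[m]
        if len(q): print(n,lo,hi,len(q),np.percentile(q,[1,50,99],axis=0).round(3).tolist(), 'min x',q[:,0].min().round(3))
    w=P[(P[...,2]>.1)&(P[...,0]>.1)&(P[...,0]<1)&(np.abs(P[...,1]+.07)<.12)]
    print('top z',w[:,2].max(), 'x min',w[:,0].min())
    m=(P[...,2]>.006)&(P[...,0]>.4)&(P[...,0]<.55)&(P[...,1]>.05)&(P[...,1]<.2)&(P[...,2]<.02)
    print(P[m].mean(0),np.ptp(P[m],axis=0))
E
```

```text
top 0.05 0.15 10239 [[0.331, -0.369, 0.051], [0.76, -0.239, 0.098], [0.853, -0.047, 0.148]] min x 0.315
top 0.15 0.3 11165 [[0.326, -0.317, 0.152], [0.718, -0.048, 0.228], [0.853, -0.047, 0.298]] min x 0.315
top 0.3 0.45 12421 [[0.317, -0.081, 0.302], [0.54, -0.056, 0.356], [0.808, -0.034, 0.378]] min x 0.309
top z 0.38049492652770966 x min 0.30865287510510436
[0.45412902 0.16010463 0.00930644] [0.14813707 0.06932419 0.01249916]
scene 0.05 0.15 11253 [[0.314, -0.073, 0.051], [0.524, -0.049, 0.103], [0.839, -0.046, 0.149]] min x 0.313
scene 0.15 0.3 21837 [[0.314, -0.065, 0.152], [0.503, -0.049, 0.228], [0.833, -0.046, 0.299]] min x 0.313
scene 0.3 0.45 9127 [[0.313, -0.072, 0.301], [0.417, -0.048, 0.334], [0.622, -0.032, 0.378]] min x 0.309
top z 0.37965907720779174 x min 0.3092678968455633
[0.46147877 0.16425537 0.00986184] [0.12764704 0.07172912 0.01380342]
```

```bash
python3 - <<'E'
from h import *
c=cam('scene'); im=c['pixels'][:,:,::-1]
a=cv2.resize(im[210:330,200:400],(800,480),interpolation=cv2.INTER_CUBIC); cv2.imwrite('pics/s1.png',a)
E
```

```text
(no output)
```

View pics/s1.png

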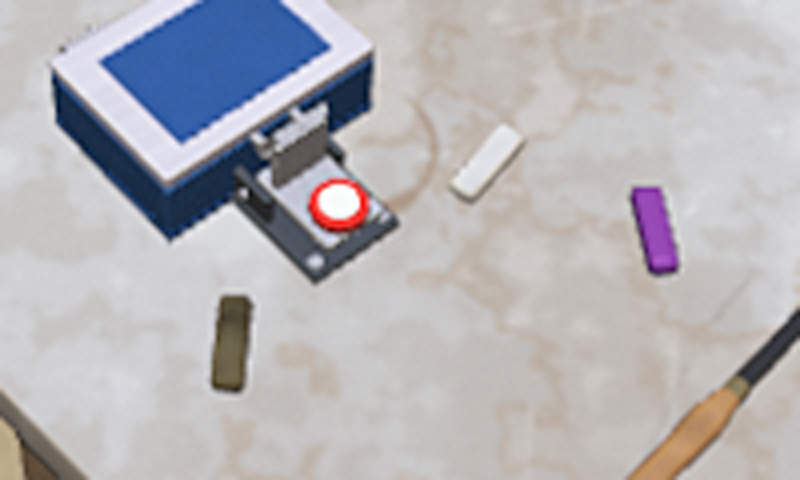

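The button is red with a white centre, and there is nothing in its way. A tall panel (x>0.31, y -0.08 to -0.03, 0.38 high) stands between the arm and the work, so I'll go over the top of it with the gripper shut.

>>> {"api": "arm_command", "payload": {
  "steps": "0.1 0.28 0.28 0 0 1 -1;0.1 0.28 0.28 0 0 1 -1;0.1 0.28 0.28 0 0 1 -1;0.1 0.28 0.28 0 0 1 -1;0.1 0.28 0.28 0 0 1 -1;0.1 0.28 0.28 0 0 1 -1;0.1 0.28 0.28 0 0 1 -1;0.1 0.28 0.28 0 0 1 -1;0.1 0.28 0.28 0 0 1 -1;0.1 0.28 0.28 0 0 1 -1;0.1 0.28 0.28 0 0 1 -1",
  "newtons": 40
}}

```text
t: 1.27
ee_pos: [0.3705, -0.2484, 0.5164]
orientation: [-2.442, -1.958, 0.013]
contact_force: [1.6, -0.7, -0.3]
gripper_width: 0.0001
```

>>> {"api": "arm_command", "payload": {
  "steps": "0.1 0.4 0 0 0 0.9 -1;0.1 0.4 0 0 0 0.9 -1;0.1 0.4 0 0 0 0.9 -1;0.1 0.4 0 0 0 0.9 -1;0.1 0.4 0 0 0 0.9 -1;0.1 0.4 0 0 0 0 -1;0.1 0.4 0 0 0 0 -1;0.1 0.4 0 0 0 0 -1;0.1 0.4 0 0 0 0 -1;0.1 0.4 0 0 0 0 -1;0.1 0.4 -0.1 0 0 0 -1;0.05 0.3 -0.2 0 0 0 -1"
}}

```text
t: 2.27
ee_pos: [0.4835, 0.23, 0.5016]
orientation: [2.025, 2.383, 0.014]
contact_force: [0.4, 0.0, -0.5]
gripper_width: 0.0
```

>>> {"api": "arm_command", "payload": {
  "steps": "0 0 -0.4 0 0 0 -1;0 0 -0.4 0 0 0 -1;0 0 -0.4 0 0 0 -1;0 0 -0.4 0 0 0 -1;0 0 -0.4 0 0 0 -1;0 0 -0.4 0 0 0 -1;0 0 -0.4 0 0 0 -1;0 0 0 0 0 0 -1"
}}

```text
t: 2.93
ee_pos: [0.4797, 0.2377, 0.2093]
orientation: [2.011, 2.395, 0.021]
contact_force: [-0.9, -0.5, -0.6]
gripper_width: 0.0001
```

```bash
python3 - <<'E'
from h import *
c=cam('wrist','w0.png'); s=telemetry.state(); print(s['ee_pos'],s['orientation'],s['contact_force'])
P=cloud(c); hsv=cv2.cvtColor(c['pixels'],cv2.COLOR_RGB2HSV).astype(int); H,S,V=[hsv[...,i] for i in range(3)]
m=((H<8)|(H>172))&(S>150)&(V>120)
if m.any():
    w=P[m]; print('red',m.sum(),np.median(w,0),(w.min(0)+w.max(0))/2,np.ptp(w,axis=0))
m=(P[...,2]>.006)&(P[...,2]<.016)&(np.abs(P[...,0]-.47)<.04)&(np.abs(P[...,1]-.169)<.035)&(S<40)
pts=P[m][:,:2]*1000
if len(pts): print('silver',len(pts),cv2.minAreaRect(pts.astype(np.float32)),P[m].mean(0))
E
```

```text
[0.48165143 0.23865855 0.21291638] [2.01014243 2.39372095 0.02717197] [-0.17161041  0.38571198 -0.20562516]
red 263 [0.48799173 0.23697885 0.02358715] [0.48305525 0.26322134 0.19680551] [0.03612348 0.07856351 0.35245172]
silver 450 ((469.9689025878906, 166.93539428710938), (12.530399322509766, 39.54057693481445), 8.469029426574707) [0.46988944 0.16726026 0.00952409]
```

View pics/w0.png

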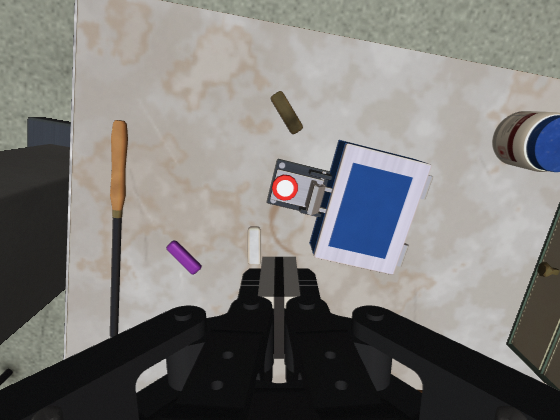

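The wrist view shows the button at (285,188) and the silver bar partly visible at (254,245). It agrees with the other views: button (0.488, 0.237), bar (0.470, 0.167). I'll descend onto the button.

>>> {"api": "arm_command", "payload": {
  "steps": "0.02 0 -0.4 0 0 0 -1;0.02 -0.01 -0.4 0 0 0 -1;0.02 -0.01 -0.4 0 0 0 -1;0 0 -0.25 0 0 0 -1;0 0 0 0 0 0 -1;0 0 0 0 0 0 -1"
}}

```text
t: 3.48
ee_pos: [0.5024, 0.2432, 0.0832]
orientation: [2.002, 2.384, 0.068]
contact_force: [0.4, -0.1, 0.5]
gripper_width: -0.0002
```

```bash
cat >> h.py <<'E'
from scipy.spatial.transform import Rotation as Ro
def need(x,y,z,yaw=8.4):
    "units to go to TCP x,y,z pointing down with jaw axis at yaw deg"
    s=telemetry.state(); a=np.radians((yaw+90)/2); T=Ro.from_rotvec(np.pi*np.array([np.cos(a),np.sin(a),0]))
    d=(T*Ro.from_rotvec(s['orientation']).inv()).as_rotvec()
    print('t',round(s['t'],2),'pos',s['ee_pos'].round(4),'shift',((np.array([x,y,z])-s['ee_pos'])*10).round(3),'turn',(d/.08).round(2),'F',s['contact_force'].round(1),'g',round(s['gripper_width'],4))
E
python3 -c "
from h import *
need(.488,.237,.060)"
```

```text
t 3.48 pos [0.5024 0.2432 0.0832] shift [-0.144 -0.062 -0.232] turn [-0.19  0.62 -0.34] F [ 0.4 -0.1  0.5] g -0.0002
```

>>> {"api": "arm_command", "payload": {
  "steps": "-0.1 -0.04 -0.1 -0.15 0.5 -0.3 -1;-0.04 -0.02 -0.1 0 0.1 0 -1;0 0 0 0 0 0 -1;0 0 0 0 0 0 -1"
}}

```text
t: 3.82
ee_pos: [0.4962, 0.2409, 0.0736]
orientation: [2.045, 2.377, 0.029]
contact_force: [-0.1, -0.2, 0.7]
gripper_width: 0.0003
```

```bash
python3 -c "
from h import *
need(.488,.237,.050)"
```

```text
t 3.82 pos [0.4962 0.2409 0.0736] shift [-0.082 -0.039 -0.236] turn [-0.12  0.21 -0.04] F [-0.1 -0.2  0.7] g 0.0003
```

>>> {"api": "arm_command", "payload": {
  "steps": "-0.08 -0.04 -0.12 -0.1 0.2 0 -1;-0.03 -0.01 -0.1 0 0.1 0 -1;-0.02 0 -0.05 0 0 0 -1;0 0 0 0 0 0 -1"
}}

```text
t: 4.15
ee_pos: [0.4848, 0.2367, 0.0483]
orientation: [-2.045, -2.379, -0.003]
contact_force: [0.1, 0.3, -0.6]
gripper_width: 0.0002
```

```bash
python3 -c "
from h import *
need(.488,.237,.046)"
```

```text
t 4.15 pos [0.4848 0.2367 0.0483] shift [ 0.032  0.003 -0.023] turn [-0.06 -0.03 -0.06] F [ 0.1  0.3 -0.6] g 0.0002
```

>>> {"api": "arm_command", "payload": {
  "steps": "0.03 0 -0.03 0 0 0 -1;0 0 -0.03 0 0 0 -1;0 0 0 0 0 0 -1"
}}

```text
t: 4.4
ee_pos: [0.4874, 0.2365, 0.0409]
orientation: [-2.044, -2.379, -0.001]
contact_force: [-0.9, 0.4, -0.1]
gripper_width: 0.0001
```

>>> {"api": "arm_command", "payload": {
  "steps": "0 0 -0.03 0 0 0 -1;0 0 0 0 0 0 -1"
}}

```text
t: 4.57
ee_pos: [0.4876, 0.2365, 0.0374]
orientation: [-2.044, -2.379, -0.001]
contact_force: [0.5, -0.8, -0.4]
gripper_width: 0.0002
```

>>> {"api": "arm_command", "payload": {
  "steps": "0 0 -0.03 0 0 0 -1;0 0 0 0 0 0 -1"
}}

```text
t: 4.73
ee_pos: [0.4878, 0.2366, 0.0342]
orientation: [-2.044, -2.379, -0.001]
contact_force: [-0.2, -0.3, 0.1]
gripper_width: -0.0
```

```bash
python3 - <<'E'
from h import *
need(.488,.237,.034)
c=cam('scene'); P=cloud(c); im=c['pixels'][:,:,::-1]
cv2.imwrite('pics/s2.png',cv2.resize(im[160:310,190:390],(800,600),interpolation=cv2.INTER_CUBIC))
E
```

```text
t 4.73 pos [0.4878 0.2366 0.0342] shift [ 0.002  0.004 -0.002] turn [-0.05 -0.04 -0.06] F [-0.2 -0.3  0.1] g -0.0
```

View pics/s2.png

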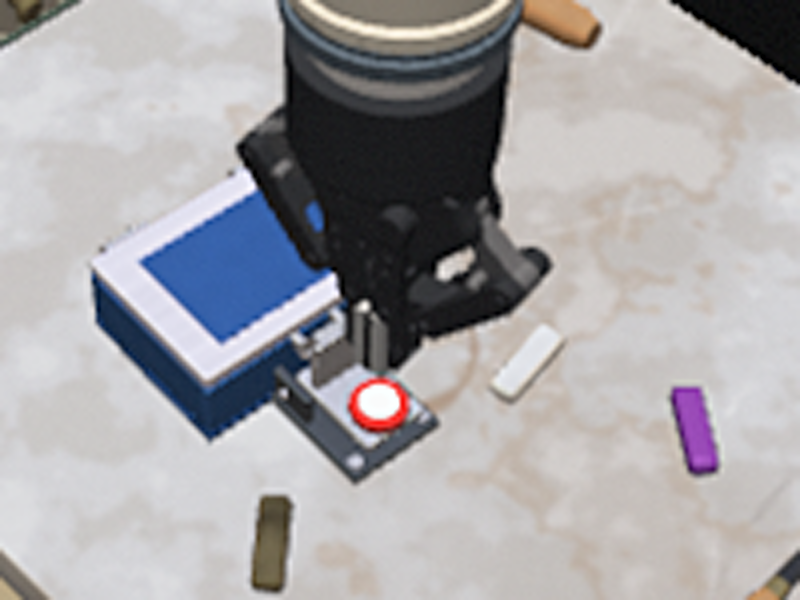

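The scene view shows the shut fingertips at crop (370,365), which is not on the button cap at (380,405). Before going lower I'll measure where the fingertips really are.

```bash
python3 - <<'E'
from h import *
c=cam('scene'); P=cloud(c)
for v in range(234,256,2): print(v,[tuple((P[v,u]*1000).round(0).astype(int)) for u in range(276,290,2)], [int(c['pixels'][v,u].max()) for u in range(276,290,2)])
c=cam('wrist'); print(c['world_from_camera'].round(3))
E
```

```text
234 [(np.int64(494), np.int64(252), np.int64(100)), (np.int64(491), np.int64(251), np.int64(101)), (np.int64(488), np.int64(250), np.int64(103)), (np.int64(489), np.int64(245), np.int64(98)), (np.int64(481), np.int64(248), np.int64(108)), (np.int64(478), np.int64(248), np.int64(111)), (np.int64(475), np.int64(246), np.int64(112))] [44, 23, 26, 12, 27, 31, 27]
236 [(np.int64(529), np.int64(217), np.int64(33)), (np.int64(491), np.int64(251), np.int64(97)), (np.int64(491), np.int64(247), np.int64(93)), (np.int64(488), np.int64(245), np.int64(94)), (np.int64(481), np.int64(248), np.int64(103)), (np.int64(479), np.int64(247), np.int64(104)), (np.int64(475), np.int64(246), np.int64(107))] [55, 72, 225, 144, 28, 30, 27]
238 [(np.int64(500), np.int64(246), np.int64(80)), (np.int64(496), np.int64(245), np.int64(82)), (np.int64(488), np.int64(249), np.int64(92)), (np.int64(486), np.int64(248), np.int64(94)), (np.int64(480), np.int64(250), np.int64(101)), (np.int64(477), np.int64(249), np.int64(103)), (np.int64(474), np.int64(248), np.int64(105))] [71, 67, 83, 84, 44, 42, 27]
240 [(np.int64(499
[... 2273 characters left out ...]
int64(485), np.int64(247), np.int64(60)), (np.int64(480), np.int64(248), np.int64(66)), (np.int64(480), np.int64(244), np.int64(62)), (np.int64(476), np.int64(243), np.int64(64))] [138, 202, 211, 110, 93, 80, 137]
254 [(np.int64(511), np.int64(234), np.int64(17)), (np.int64(508), np.int64(232), np.int64(18)), (np.int64(505), np.int64(231), np.int64(19)), (np.int64(503), np.int64(228), np.int64(19)), (np.int64(502), np.int64(224), np.int64(17)), (np.int64(480), np.int64(244), np.int64(56)), (np.int64(502), np.int64(214), np.int64(7))] [224, 219, 227, 214, 198, 198, 181]
[[ 0.989 -0.146 -0.036  0.478]
 [ 0.15   0.955  0.255  0.301]
 [-0.003 -0.257  0.966  0.199]
 [ 0.     0.     0.     1.   ]]
```

```bash
python3 - <<'E'
from h import *
for k in range(2):
    c=cam('wrist','w1.png'); P=cloud(c); hsv=cv2.cvtColor(c['pixels'],cv2.COLOR_RGB2HSV).astype(int); H,S,V=[hsv[...,i] for i in range(3)]
    m=((H<8)|(H>172))&(S>150)&(V>120); m[:100]=0
    print('red',m.sum(),np.median(P[m],0) if m.any() else '', 'table z',np.median(P[60:100,100:300,2]), 'cam',c['world_from_camera'][:3,3])
    print('finger col', [tuple((P[v,280]*1000).round(0).astype(int).tolist()) for v in range(240,420,20)])
s=telemetry.state(); print(s['t'],s['qpos'],s['ee_pos'],s['joint_velocities'],env.tip_reach)
c=cam('scene');P=cloud(c); print(P[254,286],P[250,284])
E
```

```text
red 687 [0.48861865 0.241525   0.0234822 ] table z 0.00010886429960901833 cam [0.47845091 0.30133108 0.19888877]
finger col [(488, 242, 25), (487, 248, 64), (487, 248, 82), (487, 246, 93), (488, 239, 93), (489, 232, 93), (500, 158, 1), (503, 144, 0), (487, 247, 136)]
red 678 [0.48826769 0.24166724 0.02352729] table z 0.00011526443405088238 cam [0.47846428 0.30133753 0.1989514 ]
finger col [(488, 242, 25), (487, 247, 63), (487, 248, 82), (487, 246, 94), (488, 239, 93), (489, 233, 94), (501, 157, 0), (503, 144, 1), (487, 248, 137)]
4.9833 [0.4267922  0.57046666 1.9055523  0.00795387 0.66607008 0.26919413] [0.4881688  0.23680465 0.03477522] [ 0.00016601 -0.00191233  0.0013149   0.00118014 -0.00133964  0.00012041] 0.017
[0.49902533 0.22265274 0.01798363] [0.48032102 0.24779668 0.06951381]
```

```bash
python3 - <<'E'
from h import *
c=cam('wrist'); P=cloud(c); g=P[230:420]; near=c['range_z'][230:420]<.16
q=g[near&(g[...,1]<.29)]
for lo in range(50,150,10):
    s=q[(q[:,2]*1000>=lo)&(q[:,2]*1000<lo+10)]
    if len(s)>5: print(lo,len(s),'x',np.percentile(s[:,0],[1,99]).round(3),'y',np.percentile(s[:,1],[1,99]).round(3))
E
```

```text
50 135 x [0.512 0.517] y [0.237 0.247]
60 544 x [0.474 0.5  ] y [0.241 0.249]
70 869 x [0.474 0.5  ] y [0.241 0.249]
80 847 x [0.474 0.5  ] y [0.241 0.249]
90 1438 x [0.468 0.506] y [0.226 0.251]
100 4903 x [0.454 0.522] y [0.224 0.254]
110 8939 x [0.446 0.527] y [0.223 0.255]
120 10632 x [0.438 0.534] y [0.228 0.256]
130 14828 x [0.433 0.539] y [0.234 0.257]
140 6686 x [0.436 0.536] y [0.241 0.258]
```

View pics/w1.png

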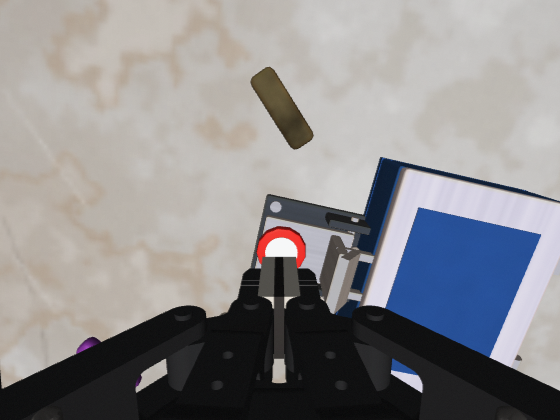

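The wrist view confirms the fingertips are about 60 mm up, centred over the cap at (283,245). The reported z reads about 40 mm too low for the shut tips, so I'll trust touch. The wide knuckles would come close to the tooth at (340,275), so I'll turn the jaw axis along the case's y before pressing.

>>> {"api": "arm_command", "payload": {
  "steps": "0 0 0.1 0 0 1 -1;0 0 0.1 0 0 1 -1;0 0 0 0 0 1 -1;0 0 0 0 0 1 -1;0 0 0 0 0 1 -1;0 0 0 0 0 1 -1;0 0 0 0 0 1 -1;0 0 0 0 0 1 -1;0 0 0 0 0 1 -1;0 0 0 0 0 1 -1;0 0 0 0 0 1 -1;0 0 0 0 0 1 -1;0 0 0 0 0 1 -1;0 0 0 0 0 1 -1;0 0 0 0 0 1 -1;0 0 0 0 0 1 -1;0 0 0 0 0 0 -1"
}}

```text
t: 6.5
ee_pos: [0.4886, 0.2371, 0.0577]
orientation: [-0.118, -3.137, -0.001]
contact_force: [0.1, 0.3, -0.3]
gripper_width: 0.0001
```

```bash
python3 - <<'E'
from h import *
need(.488,.237,.034,85.9)
c=cam('wrist'); print(c['world_from_camera'][:3,3])
c=cam('scene','s3.png'); P=cloud(c)
m=(c['range_z']>0)&(abs(P[...,0]-.488)<.025)&(abs(P[...,1]-.237)<.03)&(P[...,2]>.035)&(P[...,2]<.11)
q=P[m]; print(len(q),np.percentile(q,[1,50,99],axis=0).round(3))
E
```

```text
t 6.5 pos [0.4886 0.2371 0.0577] shift [-0.006 -0.001 -0.237] turn [-0.01 -0.03  0.04] F [ 0.1  0.3 -0.3] g 0.0001
[0.42331469 0.24213765 0.22177057]
244 [[0.476 0.225 0.035]
 [0.482 0.243 0.092]
 [0.513 0.253 0.109]]
```

>>> {"api": "arm_command", "payload": {
  "steps": "0 0 -0.1 0 0 0 -1;0 0 -0.1 0 0 0 -1;0 0 -0.05 0 0 0 -1;0 0 0 0 0 0 -1"
}}

```text
t: 6.93
ee_pos: [0.4887, 0.2371, 0.0303]
orientation: [-0.136, -3.137, -0.002]
contact_force: [0.6, -0.1, 1.4]
gripper_width: -0.0001
```

>>> {"api": "arm_command", "payload": {
  "steps": "0 0 -0.05 0 0 0 -1;0 0 -0.05 0 0 0 -1;0 0 0 0 0 0 -1"
}}

```text
t: 7.18
ee_pos: [0.488, 0.2368, 0.0182]
orientation: [-0.138, -3.135, -0.0]
contact_force: [-0.4, 0.1, 0.1]
gripper_width: -0.0
```

>>> {"api": "arm_command", "payload": {
  "steps": "0 0 -0.03 0 0 0 -1;0 0 -0.03 0 0 0 -1;0 0 0 0 0 0 -1"
}}

```text
t: 7.43
ee_pos: [0.488, 0.2368, 0.0113]
orientation: [-0.138, -3.135, -0.0]
contact_force: [-0.1, 0.1, -0.5]
gripper_width: 0.0
```

>>> {"api": "arm_command", "payload": {
  "steps": "0 0 -0.03 0 0 0 -1;0 0 0 0 0 0 -1"
}}

```text
t: 7.6
ee_pos: [0.4882, 0.2368, 0.0082]
orientation: [-0.138, -3.135, -0.0]
contact_force: [-0.4, 0.5, -0.6]
gripper_width: -0.0001
```

>>> {"api": "arm_command", "payload": {
  "steps": "0 0 -0.03 0 0 0 -1;0 0 0 0 0 0 -1"
}}

```text
t: 7.77
ee_pos: [0.4884, 0.237, 0.0051]
orientation: [-0.138, -3.136, -0.001]
contact_force: [-0.3, -0.1, -1.1]
gripper_width: 0.0
```

>>> {"api": "arm_command", "payload": {
  "steps": "0 0 -0.02 0 0 0 -1;0 0 0 0 0 0 -1"
}}

```text
t: 7.93
ee_pos: [0.4885, 0.237, 0.003]
orientation: [-0.138, -3.136, -0.001]
contact_force: [0.2, 0.8, -0.8]
gripper_width: -0.0
```

>>> {"api": "arm_command", "payload": {
  "steps": "0 0 -0.02 0 0 0 -1;0 0 0 0 0 0 -1"
}}

```text
t: 8.1
ee_pos: [0.4886, 0.2371, 0.0011]
orientation: [-0.138, -3.136, -0.001]
contact_force: [-0.4, -0.9, 2.3]
gripper_width: 0.0001
```

Contact is at a reported z of about 0.0015. That puts the real shut tip about 22 mm above the reported TCP, which is consistent with the images. I'll keep pressing.

>>> {"api": "arm_command", "payload": {
  "steps": "0 0 -0.02 0 0 0 -1;0 0 0 0 0 0 -1"
}}

```text
t: 8.27
ee_pos: [0.4885, 0.2372, -0.0008]
orientation: [-0.138, -3.136, -0.001]
contact_force: [-0.2, 0.1, 1.5]
gripper_width: -0.0001
```

>>> {"api": "arm_command", "payload": {
  "steps": "0 0 -0.02 0 0 0 -1;0 0 0 0 0 0 -1"
}}

```text
t: 8.43
ee_pos: [0.4882, 0.2372, -0.0027]
orientation: [-0.138, -3.135, -0.001]
contact_force: [-0.3, 0.3, 4.4]
gripper_width: 0.0004
```

```bash
cat >> h.py <<'E'
def lid(save=None):
    c=cam('top',save); P=cloud(c); b=Ro.from_euler('z',-4.1,degrees=True).as_matrix()
    q=(P-np.array([.569,.2312,0]))@b
    m=(abs(q[...,1])<.05)&(q[...,0]>-.07)&(q[...,0]<.12)&(q[...,2]<.16)&(q[...,2]>.001)
    for lo in range(-70,90,10):
        s=q[m&(q[...,0]*1000>=lo)&(q[...,0]*1000<lo+10)]
        if len(s): print(lo,len(s),np.percentile(s[:,2]*1000,[5,50,95]).round(0))
E
python3 -c "
from h import *
lid()"
```

```text
-40 10 [12. 48. 56.]
-30 8 [52. 53. 55.]
-20 20 [49. 51. 54.]
-10 31 [47. 50. 52.]
0 48 [45. 47. 50.]
10 84 [43. 46. 49.]
20 133 [42. 45. 48.]
30 170 [39. 43. 46.]
40 92 [37. 40. 44.]
50 31 [1. 2. 4.]
60 48 [1. 2. 4.]
70 38 [1. 2. 3.]
80 55 [1. 2. 4.]
```

The lid has popped free and is rising, so I'll let it open and lift off.

>>> {"api": "arm_command", "payload": {
  "steps": "0 0 0 0 0 0 -1;0 0 0 0 0 0 -1;0 0 0 0 0 0 -1;0 0 0.1 0 0 0 -1;0 0 0.3 0 0 0 -1;0 0 0.3 0 0 0 -1;0 0 0.3 0 0 0 -1;0 0 0 0 0 0 -1"
}}

```text
t: 9.15
ee_pos: [0.4871, 0.2362, 0.1009]
orientation: [-0.138, -3.132, 0.002]
contact_force: [0.9, -0.4, 0.4]
gripper_width: -0.0002
```

```bash
python3 -c "
from h import *
lid()
need(.470,.167,.08,98.4); need(.470,.167,.08,8.4)"
```

```text
-40 7 [ 2. 25. 36.]
-30 7 [2. 6. 6.]
-20 7 [3. 5. 7.]
-10 14 [3. 5. 6.]
0 21 [2. 4. 7.]
10 36 [2. 4. 9.]
20 43 [2. 4. 6.]
30 89 [ 2.  7. 35.]
40 230 [38. 71. 91.]
50 287 [ 93. 112. 118.]
60 28 [109. 113. 115.]
80 20 [1. 2. 3.]
t 9.2 pos [0.4861 0.2357 0.099 ] shift [-0.161 -0.687 -0.19 ] turn [ 0.04 -0.1   2.93] F [-0.  -0.3  0.4] g -0.0
t 9.2 pos [0.4861 0.2357 0.099 ] shift [-0.161 -0.687 -0.19 ] turn [ -0.05  -0.1  -16.7 ] F [-0.  -0.3  0.4] g -0.0
```

>>> {"api": "arm_command", "payload": {
  "steps": "-0.01 -0.1 0 0 0 -1 0.1;-0.01 -0.1 0 0 0 -1 0.1;-0.01 -0.1 0 0 0 -1 0.1;-0.01 -0.1 0 0 0 -1 0.1;-0.01 -0.1 0 0 0 -1 0.1;-0.01 -0.05 0 0 0 -1 0.1;-0.01 -0.05 0 0 0 -1 0.1;-0.01 -0.05 0 0 0 -1 0.1;-0.01 0 0 0 0 -1 0.1;-0.01 0 0 0 0 -1 0.1;-0.01 0 0 0 0 -1 0.1;-0.01 0 0 0 0 -1 0.1;0 0 0 0 0 -1 0.1;0 0 0 0 0 -1 0.1;0 0 0 0 0 -1 0.1;0 0 -0.1 0 0 -1 0.1;0 0 -0.1 0 0 -0.7 0.1;0 0 0 0 0 0 0.1;0 0 0 0 0 0 0.1"
}}

```text
t: 10.78
ee_pos: [0.4651, 0.1634, 0.0664]
orientation: [-2.118, -2.294, 0.014]
contact_force: [-0.4, 0.9, -0.7]
gripper_width: 0.0471
```

```bash
python3 - <<'E'
from h import *
need(.470,.167,.03,8.4)
c=cam('wrist','w2.png'); P=cloud(c); S=cv2.cvtColor(c['pixels'],cv2.COLOR_RGB2HSV)[...,1]
m=(P[...,2]>.006)&(P[...,2]<.016)&(np.abs(P[...,0]-.47)<.04)&(np.abs(P[...,1]-.169)<.035)&(S<60)
pts=P[m][:,:2]*1000
if len(pts): print('silver',len(pts),cv2.minAreaRect(pts.astype(np.float32)),P[m].mean(0))
g=P[200:]; q=g[(c['range_z'][200:]<.17)&(g[...,2]>.03)&(g[...,1]<.23)]
for lo in range(50,130,10):
    s=q[(q[:,2]*1000>=lo)&(q[:,2]*1000<lo+10)]
    if len(s)>5: print(lo,len(s),'x',np.percentile(s[:,0],[1,50,99]).round(3),'y',np.percentile(s[:,1],[1,99]).round(3))
E
```

```text
t 10.78 pos [0.4651 0.1634 0.0664] shift [ 0.049  0.036 -0.364] turn [-0.07 -0.26  0.83] F [-0.4  0.9 -0.7] g 0.0471
silver 1346 ((469.7061462402344, 167.2592315673828), (13.299555778503418, 40.91754150390625), 8.79088306427002) [0.4695829  0.16796916 0.00942171]
80 8 x [0.445 0.489 0.489] y [0.156 0.17 ]
90 676 x [0.431 0.488 0.5  ] y [0.151 0.177]
100 1274 x [0.428 0.488 0.502] y [0.151 0.177]
110 1580 x [0.429 0.488 0.502] y [0.151 0.177]
120 1993 x [0.435 0.443 0.495] y [0.152 0.177]
```

>>> {"api": "arm_command", "payload": {
  "steps": "0.04 0.02 -0.1 -0.05 -0.2 0.8 0.1;0.02 0.02 -0.2 0 0 0 0.1;0 0 -0.2 0 0 0 0.1;0 0 -0.1 0 0 0 0.1;0 0 0 0 0 0 0.1;0 0 0 0 0 0 0.1"
}}

```text
t: 11.33
ee_pos: [0.473, 0.168, 0.0065]
orientation: [-2.04, -2.386, -0.003]
contact_force: [0.6, 0.1, 0.8]
gripper_width: 0.047
```

```bash
python3 -c "
from h import *
need(.470,.1675,-.019,8.6)"
```

```text
t 11.33 pos [0.473  0.168  0.0065] shift [-0.03  -0.005 -0.255] turn [-0.03 -0.   -0.07] F [0.6 0.1 0.8] g 0.047
```

>>> {"api": "arm_command", "payload": {
  "steps": "-0.03 0 -0.1 0 0 0 0.1;0 0 -0.08 0 0 0 0.1;0 0 -0.05 0 0 0 0.1;0 0 0 0 0 0 0.1;0 0 0 0 0 0 0.1"
}}

```text
t: 11.75
ee_pos: [0.4712, 0.1684, -0.0162]
orientation: [-2.041, -2.388, -0.007]
contact_force: [0.5, -0.8, 0.1]
gripper_width: 0.0474
```

>>> {"api": "arm_command", "payload": {
  "steps": "0 0 -0.03 0 0 0 0.1;0 0 0 0 0 0 -1;0 0 0 0 0 0 -1;0 0 0 0 0 0 -1;0 0 0 0 0 0 -1;0 0 0 0 0 0 -1",
  "newtons": 25
}}

```text
t: 12.25
ee_pos: [0.4719, 0.1686, -0.0187]
orientation: [2.04, 2.388, 0.009]
contact_force: [0.1, -0.8, 0.4]
gripper_width: 0.0128
```

The bar is gripped at a width of 12.8 mm. I'll lift it, turn the jaws along the case's y for clearance, and move over the case.

>>> {"api": "arm_command", "payload": {
  "steps": "0 0 0.2 0 0 0 -1;0 0 0.3 0 0 0.5 -1;0 0 0.3 0 0 1 -1;0 0 0.2 0 0 1 -1;0.05 0.04 0.1 0 0 1 -1;0.06 0.04 0 0 0 1 -1;0.06 0.04 0 0 0 1 -1;0.06 0.04 0 0 0 1 -1;0.06 0.04 0 0 0 1 -1;0.06 0.04 0 0 0 1 -1;0.06 0.04 0 0 0 1 -1;0.06 0.04 0 0 0 1 -1;0.06 0.04 0 0 0 1 -1;0.06 0.04 0 0 0 1 -1;0.06 0.04 0 0 0 1 -1;0.06 0.04 0 0 0 1 -1;0.06 0.04 0 0 0 1 -1;0.06 0.04 0 0 0 1 -1;0 0 0 0 0 0.5 -1;0 0 0 0 0 0 -1"
}}

```text
t: 13.92
ee_pos: [0.5548, 0.2259, 0.0973]
orientation: [-0.023, 3.141, 0.004]
contact_force: [-1.0, -0.7, -1.1]
gripper_width: 0.0125
```

```bash
python3 - <<'E'
from h import *
need(.561,.2318,.03,85.9)
c=cam('scene'); im=c['pixels'][:,:,::-1]
cv2.imwrite('pics/s4.png',cv2.resize(im[120:300,160:400],(800,600),interpolation=cv2.INTER_CUBIC))
E
```

```text
t 13.92 pos [0.5548 0.2259 0.0973] shift [ 0.062  0.059 -0.673] turn [-0.03  0.   -1.08] F [-1.  -0.7 -1.1] g 0.0125
```

View pics/s4.png

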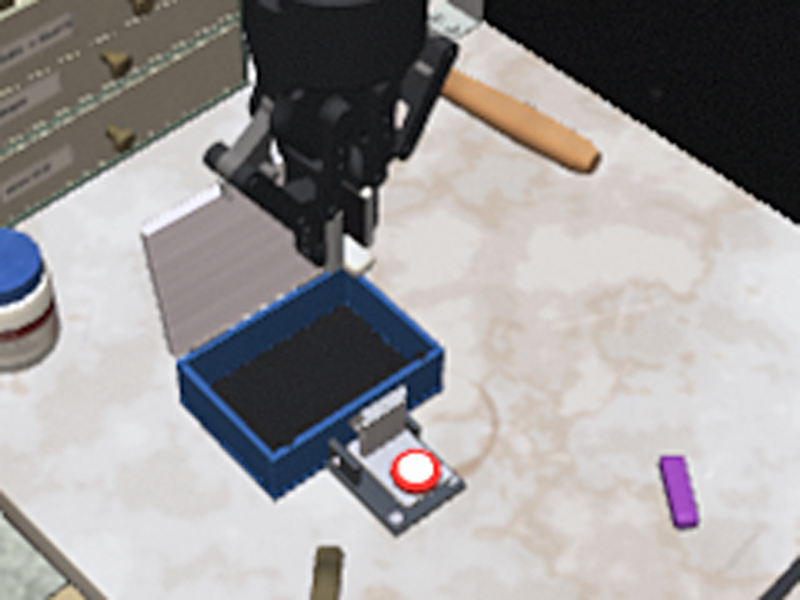

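The view shows the bar held at (358,255) above the open, empty case, with the lid upright on its left. I'll lower it in.

>>> {"api": "arm_command", "payload": {
  "steps": "0.03 0.03 -0.1 0 0 -0.9 -1;0.03 0.03 -0.1 0 0 -0.1 -1;0 0 -0.2 0 0 0 -1;0 0 -0.2 0 0 0 -1;0 0 0 0 0 0 -1"
}}

```text
t: 14.38
ee_pos: [0.5615, 0.2323, 0.0359]
orientation: [0.115, 3.137, 0.005]
contact_force: [-1.2, -0.9, -0.1]
gripper_width: 0.0125
```

```bash
python3 -c "
from h import *
need(.560,.2318,-.0135,85.9)"
```

```text
t 14.38 pos [0.5615 0.2323 0.0359] shift [-0.015 -0.005 -0.494] turn [-0.04  0.04  0.02] F [-1.2 -0.9 -0.1] g 0.0125
```

>>> {"api": "arm_command", "payload": {
  "steps": "-0.02 0 -0.15 0 0 0 -1;0 0 -0.15 0 0 0 -1;0 0 -0.1 0 0 0 -1;0 0 -0.05 0 0 0 -1;0 0 0 0 0 0 -1;0 0 0 0 0 0 -1"
}}

```text
t: 14.88
ee_pos: [0.5595, 0.2324, -0.0099]
orientation: [0.113, 3.138, 0.005]
contact_force: [-0.7, 0.7, -0.0]
gripper_width: 0.0126
```

```bash
python3 -c "
from h import *
need(.560,.2318,-.0135,85.9)"
```

```text
t 14.88 pos [ 0.5595  0.2324 -0.0099] shift [ 0.005 -0.006 -0.036] turn [-0.04  0.02  0.01] F [-0.7  0.7 -0. ] g 0.0126
```

>>> {"api": "arm_command", "payload": {
  "steps": "0 0 -0.02 0 0 0 -1;0 0 -0.01 0 0 0 -1;0 0 0 0 0 0 -1"
}}

```text
t: 15.13
ee_pos: [0.5608, 0.2329, -0.0111]
orientation: [0.113, 3.135, 0.006]
contact_force: [0.1, 0.3, 0.0]
gripper_width: 0.0126
```

>>> {"api": "arm_command", "payload": {
  "steps": "0 0 -0.015 0 0 0 -1;0 0 0 0 0 0 -1"
}}

```text
t: 15.3
ee_pos: [0.5615, 0.2332, -0.0118]
orientation: [0.113, 3.133, 0.007]
contact_force: [0.3, 0.3, -0.5]
gripper_width: 0.0123
```

>>> {"api": "arm_command", "payload": {
  "steps": "0 0 -0.025 0 0 0 -1;0 0 0 0 0 0 -1"
}}

```text
t: 15.47
ee_pos: [0.5619, 0.2333, -0.0139]
orientation: [0.113, 3.133, 0.008]
contact_force: [-0.3, -0.1, -1.6]
gripper_width: 0.0124
```

>>> {"api": "arm_command", "payload": {
  "steps": "0 0 -0.025 0 0 0 -1;0 0 0 0 0 0 -1"
}}

```text
t: 15.63
ee_pos: [0.5628, 0.2336, -0.0147]
orientation: [0.113, 3.131, 0.009]
contact_force: [0.4, 0.1, -1.0]
gripper_width: 0.0125
```

>>> {"api": "arm_command", "payload": {
  "steps": "0 0 0 0 0 0 -0.3;0 0 0 0 0 0 -0.3;0 0 0 0 0 0 -0.3;0 0 0 0 0 0 -0.3;-0.03 0 0.15 0 0 0 -0.3;-0.02 0 0.3 0 0 0 -0.3;0 0 0.35 0 0 0 -0.3;0 0 0.35 0 0 0 -0.3;0 0 0.35 0 0 0 -1;0 0 0.35 0 0 0 -1;0 0 0 0 0 0 -1"
}}

```text
t: 16.55
ee_pos: [0.553, 0.2318, 0.1732]
orientation: [-0.113, -3.139, -0.003]
contact_force: [1.3, -0.4, 0.2]
gripper_width: -0.0004
```

```bash
python3 - <<'E'
from h import *
need(.640,.226,.17,85.9)
c=cam('scene'); im=c['pixels'][:,:,::-1]
cv2.imwrite('pics/s5.png',cv2.resize(im[120:300,160:400],(800,600),interpolation=cv2.INTER_CUBIC))
lid()
E
```

```text
t 16.55 pos [0.553  0.2318 0.1732] shift [ 0.87  -0.058 -0.032] turn [-0.02 -0.01  0.01] F [ 1.3 -0.4  0.2] g -0.0004
-20 26 [2. 4. 8.]
-10 1 [5. 5. 5.]
0 4 [ 7. 13. 14.]
40 57 [44. 61. 83.]
50 1 [92. 92. 92.]
```

View pics/s5.png

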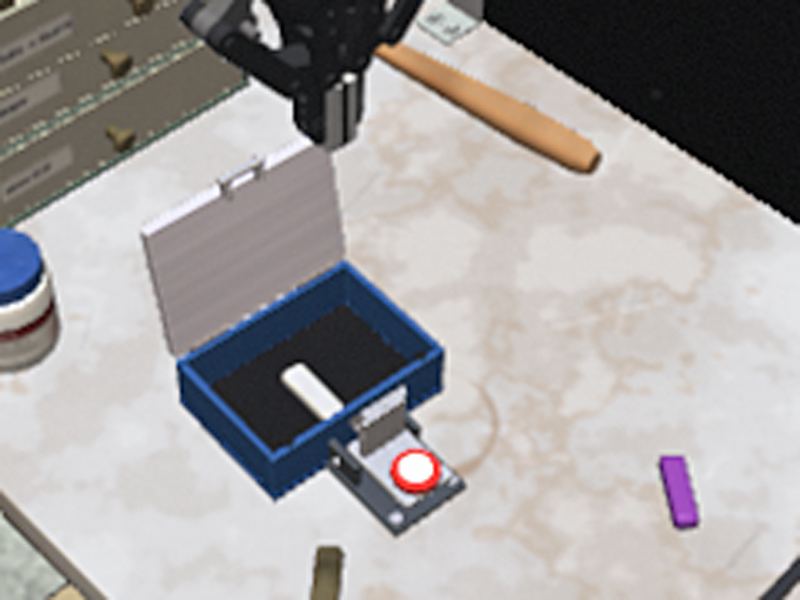

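The silver bar lies flat on the case floor at (312,390). Before going behind the lid I'll check how far away the cabinet is.

```bash
python3 - <<'E'
from h import *
for n in('scene','top'):
    P=cloud(cam(n))
    for lo,hi in((.02,.1),(.1,.2),(.2,.4)):
        q=P[(P[...,2]>lo)&(P[...,2]<hi)&(P[...,0]>.66)&(P[...,0]<1)&(P[...,1]>.1)&(P[...,1]<.33)]
        if len(q): print(n,lo,len(q),np.percentile(q[:,0],[0,1,10]).round(3))
E
```

```text
scene 0.02 4172 [0.678 0.682 0.705]
scene 0.1 10226 [0.732 0.749 0.751]
top 0.02 538 [0.757 0.759 0.773]
top 0.1 10337 [0.735 0.751 0.77 ]
```

>>> {"api": "arm_command", "payload": {
  "steps": "0.3 -0.02 0 0 0 0 -1;0.3 -0.02 0 0 0 0 -1;0.2 -0.02 0 0 0 0 -1;0.1 0 0 0 0 0 -1;0 0 0 0 0 0 -1"
}}

```text
t: 17.17
ee_pos: [0.6346, 0.2218, 0.1544]
orientation: [-0.11, -3.11, 0.015]
contact_force: [-0.3, -0.5, -0.6]
gripper_width: 0.0002
```

```bash
python3 -c "
from h import *
need(.654,.225,.07,85.9)"
```

```text
t 17.17 pos [0.6346 0.2218 0.1544] shift [ 0.194  0.032 -0.844] turn [ 0.11 -0.37 -0.01] F [-0.3 -0.5 -0.6] g 0.0002
```

>>> {"api": "arm_command", "payload": {
  "steps": "0.2 0.03 0 0.1 -0.4 0 -1;0.05 0 0 0 0 0 -1;0 0 0 0 0 0 -1;0 0 0 0 0 0 -1"
}}

```text
t: 17.5
ee_pos: [0.6541, 0.2239, 0.1481]
orientation: [-0.111, -3.13, 0.007]
contact_force: [-0.3, -0.4, -0.2]
gripper_width: -0.0002
```

```bash
python3 -c "
from h import *
need(.655,.225,.070,85.9)"
```

```text
t 17.5 pos [0.6541 0.2239 0.1481] shift [ 0.009  0.011 -0.781] turn [ 0.05 -0.12 -0.01] F [-0.3 -0.4 -0.2] g -0.0002
```

>>> {"api": "arm_command", "payload": {
  "steps": "0.02 0.01 -0.2 0 -0.1 0 -1;0 0 -0.25 0 0 0 -1;0 0 -0.2 0 0 0 -1;0 0 -0.1 0 0 0 -1;0 0 0 0 0 0 -1"
}}

```text
t: 17.92
ee_pos: [0.651, 0.2256, 0.072]
orientation: [-0.109, -3.135, 0.008]
contact_force: [-0.5, -0.2, -0.5]
gripper_width: 0.0001
```

```bash
python3 -c "
from h import *
need(.655,.225,.070,85.9);lid()"
```

```text
t 17.92 pos [0.651  0.2256 0.072 ] shift [ 0.04  -0.006 -0.02 ] turn [ 0.06 -0.06 -0.03] F [-0.5 -0.2 -0.5] g 0.0001
```

>>> {"api": "arm_command", "payload": {
  "steps": "-0.12 0.01 0 0 0 0 -1;-0.12 0.01 0 0 0 0 -1;-0.12 0.01 0 0 0 0 -1;-0.05 0 0 0 0 0 -1;0 0 0 0 0 0 -1"
}}

```text
t: 18.38
ee_pos: [0.6105, 0.2298, 0.0784]
orientation: [0.109, 3.137, -0.004]
contact_force: [2.0, 0.1, 0.3]
gripper_width: 0.0
```

```bash
cat >> h.py <<'E'
def cs():
    s=telemetry.state(); p=s['ee_pos']-np.array([.569,.2312,0]); a=np.radians(-4.1)
    print('case xy',(p[0]*np.cos(a)+p[1]*np.sin(a)).round(4),(-p[0]*np.sin(a)+p[1]*np.cos(a)).round(4),'tip z',(p[2]+.0217).round(4),s['contact_force'].round(1))
E
python3 -c "
from h import *
cs();need(.61,.228,.070,85.9);lid()"
```

```text
case xy 0.0415 0.0016 tip z 0.1001 [2.  0.1 0.3]
t 18.38 pos [0.6105 0.2298 0.0784] shift [-0.005 -0.018 -0.084] turn [ 0.03  0.03 -0.03] F [2.  0.1 0.3] g 0.0
```

>>> {"api": "arm_command", "payload": {
  "steps": "-0.1 0 -0.05 0 0 0 -1;-0.1 0 -0.08 0 0 0 -1;0 0 0 0 0 0 -1"
}}

```text
t: 18.68
ee_pos: [0.5931, 0.2306, 0.0677]
orientation: [0.109, 3.13, 0.001]
contact_force: [-1.9, 0.4, 0.2]
gripper_width: -0.0002
```

```bash
python3 -c "
from h import *
cs();need(.61,.228,.070,85.9)"
```

```text
case xy 0.0241 0.0012 tip z 0.0894 [-1.9  0.4  0.2]
t 18.68 pos [0.5931 0.2306 0.0677] shift [ 0.169 -0.026  0.023] turn [-0.    0.12 -0.02] F [-1.9  0.4  0.2] g -0.0002
```

>>> {"api": "arm_command", "payload": {
  "steps": "-0.1 0 -0.06 0 0 0 -1;-0.1 0 -0.1 0 0 0 -1;-0.06 0 -0.08 0 0 0 -1;0 0 0 0 0 0 -1"
}}

```text
t: 19.02
ee_pos: [0.5691, 0.2315, 0.0449]
orientation: [0.11, 3.125, 0.004]
contact_force: [0.1, 0.8, -0.0]
gripper_width: 0.0001
```

```bash
python3 -c "
from h import *
cs();need(.61,.228,.070,85.9);lid()"
```

```text
case xy 0.0 0.0003 tip z 0.0666 [ 0.1  0.8 -0. ]
t 19.02 pos [0.5691 0.2315 0.0449] shift [ 0.409 -0.035  0.251] turn [-0.03  0.19 -0.01] F [ 0.1  0.8 -0. ] g 0.0001
```

>>> {"api": "arm_command", "payload": {
  "steps": "-0.1 0.01 -0.02 0 0.1 0 -1;-0.08 0.01 -0.04 0 0.1 0 -1;-0.06 0 -0.03 0 0 0 -1;0 0 0 0 0 0 -1"
}}

```text
t: 19.4
ee_pos: [0.5469, 0.2343, 0.0372]
orientation: [0.112, 3.137, 0.006]
contact_force: [0.5, -0.3, 0.6]
gripper_width: 0.0002
```

```bash
python3 - <<'E'
from h import *
cs();need(.543,.233,.030,85.9)
c=cam('scene'); im=c['pixels'][:,:,::-1]
cv2.imwrite('pics/s6.png',cv2.resize(im[150:300,180:380],(800,600),interpolation=cv2.INTER_CUBIC))
E
```

```text
case xy -0.0223 0.0015 tip z 0.0589 [ 0.5 -0.3  0.6]
t 19.4 pos [0.5469 0.2343 0.0372] shift [-0.039 -0.013 -0.072] turn [-0.05  0.03 -0.01] F [ 0.5 -0.3  0.6] g 0.0002
```

View pics/s6.png

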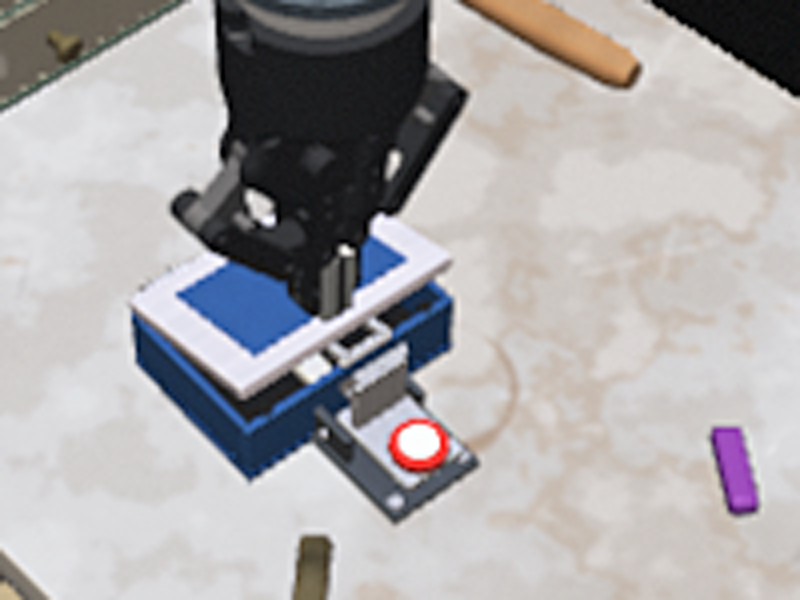

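The lid is swung over and held down by the finger at (338,310), with its front loop just above the tooth. I'll press it down gently.

>>> {"api": "arm_command", "payload": {
  "steps": "-0.04 0 -0.03 0 0 0 -1;0 0 -0.03 0 0 0 -1;0 0 -0.02 0 0 0 -1;0 0 0 0 0 0 -1"
}}

```text
t: 19.78
ee_pos: [0.5434, 0.2347, 0.0296]
orientation: [0.111, 3.136, 0.007]
contact_force: [-0.6, 0.0, 2.7]
gripper_width: -0.0002
```

>>> {"api": "arm_command", "payload": {
  "steps": "0 0 -0.02 0 0 0 -1;0 0 0 0 0 0 -1"
}}

```text
t: 19.95
ee_pos: [0.543, 0.2348, 0.0279]
orientation: [0.112, 3.137, 0.007]
contact_force: [-0.2, -0.3, 2.1]
gripper_width: 0.0001
```

>>> {"api": "arm_command", "payload": {
  "steps": "0 0 -0.02 0 0 0 -1;0 0 0 0 0 0 -1"
}}

```text
t: 20.12
ee_pos: [0.5428, 0.2347, 0.0262]
orientation: [0.112, 3.138, 0.007]
contact_force: [0.8, -0.1, 0.6]
gripper_width: -0.0
```

>>> {"api": "arm_command", "payload": {
  "steps": "0 0 -0.02 0 0 0 -1;0 0 0 0 0 0 -1"
}}

```text
t: 20.28
ee_pos: [0.5428, 0.2348, 0.0242]
orientation: [0.112, 3.138, 0.007]
contact_force: [-1.3, -0.6, 0.1]
gripper_width: -0.0
```

>>> {"api": "arm_command", "payload": {
  "steps": "0 0 -0.02 0 0 0 -1;0 0 0 0 0 0 -1"
}}

```text
t: 20.45
ee_pos: [0.5426, 0.2347, 0.0217]
orientation: [0.112, 3.139, 0.007]
contact_force: [0.1, -0.6, -1.0]
gripper_width: -0.0001
```

>>> {"api": "arm_command", "payload": {
  "steps": "0 0 -0.015 0 0 0 -1;0 0 0 0 0 0 -1"
}}

```text
t: 20.62
ee_pos: [0.5427, 0.2347, 0.0201]
orientation: [0.112, 3.139, 0.007]
contact_force: [-2.0, -0.3, 7.3]
gripper_width: -0.0004
```

>>> {"api": "arm_command", "payload": {
  "steps": "0 0 -0.015 0 0 0 -1;0 0 0 0 0 0 -1"
}}

```text
t: 20.78
ee_pos: [0.5427, 0.2347, 0.0196]
orientation: [0.112, 3.139, 0.007]
contact_force: [-2.7, -0.1, 11.0]
gripper_width: -0.0001
```

>>> {"api": "arm_command", "payload": {
  "steps": "0 0 -0.015 0 0 0 -1;0 0 0 0 0 0 -1"
}}

```text
t: 20.95
ee_pos: [0.5427, 0.2348, 0.0196]
orientation: [0.113, 3.139, 0.007]
contact_force: [-3.4, -0.7, 10.5]
gripper_width: -0.0
```

```bash
python3 -c "
from h import *
cs();lid()"
```

```text
case xy -0.0265 0.0017 tip z 0.0413 [-3.4 -0.7 10.5]
70 5 [1. 2. 3.]
80 7 [1. 2. 4.]
```

>>> {"api": "arm_command", "payload": {
  "steps": "0 0 -0.022 0 0 0 -1;0 0 0 0 0 0 -1"
}}

```text
t: 21.17
ee_pos: [0.5427, 0.2348, 0.0194]
orientation: [0.112, 3.139, 0.007]
contact_force: [-5.2, -1.7, 11.8]
gripper_width: -0.0001
```

```bash
python3 - <<'E'
from h import *
cs()
P=cloud(cam('scene')); b=Ro.from_euler('z',-4.1,degrees=True).as_matrix(); q=(P-np.array([.569,.2312,0]))@b
for x in(-35,-25,-15,0,15,30):
    s=q[(abs(q[...,0]*1000-x)<4)&(q[...,1]>.02)&(q[...,1]<.05)&(q[...,2]>.03)&(q[...,2]<.07)]
    print(x,len(s),np.median(s[:,2]*1000).round(1) if len(s) else '')
E
```

```text
case xy -0.0265 0.0017 tip z 0.0411 [-5.2 -1.7 11.8]
-35 90 39.9
-25 71 40.7
-15 73 41.2
0 72 41.2
15 67 42.2
30 56 41.4
```

The lid's front edge now reads slightly below level, pressed into the buffers. I'll release and see whether it stays shut.

>>> {"api": "arm_command", "payload": {
  "steps": "0 0 0.05 0 0 0 -1;0 0 0.05 0 0 0 -1;0 0 0.1 0 0 0 -1;0 0 0 0 0 0 -1;0 0 0 0 0 0 -1;0 0 0 0 0 0 -1"
}}

```text
t: 21.72
ee_pos: [0.5432, 0.2347, 0.0412]
orientation: [0.112, 3.138, 0.007]
contact_force: [-0.7, 0.5, 0.7]
gripper_width: -0.0002
```

```bash
python3 - <<'E'
from h import *
cs()
P=cloud(cam('scene')); b=Ro.from_euler('z',-4.1,degrees=True).as_matrix(); q=(P-np.array([.569,.2312,0]))@b
for x in(-35,-25,-15,0,15,30):
    s=q[(abs(q[...,0]*1000-x)<4)&(q[...,1]>.02)&(q[...,1]<.05)&(q[...,2]>.03)&(q[...,2]<.07)]
    print(x,len(s),np.median(s[:,2]*1000).round(1) if len(s) else '')
E
```

```text
case xy -0.026 0.0017 tip z 0.0629 [-0.7  0.5  0.7]
-35 107 41.6
-25 79 42.6
-15 70 42.5
0 72 42.4
15 71 42.3
30 63 41.8
```

It stayed shut and level at 42 mm with nothing touching it. I'll back off and take a last look.

>>> {"api": "arm_command", "payload": {
  "steps": "0 0 0.3 0 0 0 -1;-0.1 0 0.35 0 0 0 -1;-0.2 0 0.35 0 0 0 -1;-0.2 0 0.35 0 0 0 -1;-0.2 0 0.3 0 0 0 -1;0 0 0 0 0 0 -1;0 0 0 0 0 0 -1;0 0 0 0 0 0 -1;0 0 0 0 0 0 -1;0 0 0 0 0 0 -1;0 0 0 0 0 0 -1"
}}

```text
t: 22.68
ee_pos: [0.4674, 0.2324, 0.2047]
orientation: [-0.114, -3.13, 0.001]
contact_force: [-0.5, 0.2, -0.3]
gripper_width: -0.0003
```

```bash
python3 - <<'E'
from h import *
cs()
cam('scene','s7.png')
P=cloud(cam('scene')); b=Ro.from_euler('z',-4.1,degrees=True).as_matrix(); q=(P-np.array([.569,.2312,0]))@b
for x in(-35,-15,0,30):
    s=q[(abs(q[...,0]*1000-x)<4)&(q[...,1]>.02)&(q[...,1]<.05)&(q[...,2]>.03)&(q[...,2]<.12)]
    print(x,len(s),np.median(s[:,2]*1000).round(1) if len(s) else '')
E
```

```text
case xy -0.1014 -0.0061 tip z 0.2264 [-0.5  0.2 -0.3]
-35 101 41.7
-15 72 42.4
0 72 42.4
30 68 41.7
```

View pics/s7.png

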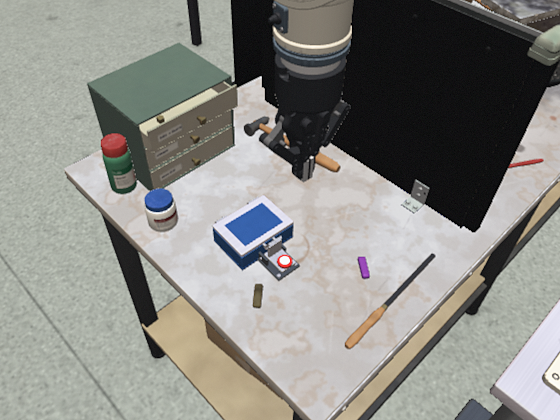

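The case is shut at (253,230), the silver bar is inside, and the jar, hammer, brown bar and purple bar are where they were. Handing in.

```bash
python3 -c "
from h import *
print(job.finish_job())"
```

```text
the job is handed in; nothing more can be done
None
```

The job is done and handed in at about 23 s of the 72 s allowed; the hand-in reported no verdict.

- **Button:** I pressed it until the lid popped open by itself. The highest force I read was about 4.4 N, against a limit of 18 N.
- **Bar:** The silver bar went flat onto the case floor, and a picture taken before closing confirmed it.
- **Lid:** I swung it over from behind and pressed it down. The highest force I read there was about 12 N downward (13 N in all), against a limit of 24 N.

**Last checks:**
- About a second after I let go, with nothing touching the lid, it lay level at 42 mm, which is the shut height. I felt no distinct snap, so "latched" rests on it staying shut against its spring.
- In the last picture the brown bar, salt jar, hammer and purple bar were where they started.

**One disagreement:** with the gripper shut, the fingertips were about 22 mm above the reported TCP, when they should be 17 mm below it. The cameras and touch agreed on the 22 mm, so I worked from that.

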